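# Pack the sampling kit tray

### The job

Pack the sampling kit into the steel tray: stand one short capped jar upright in each of the two small compartments, and in the big compartment stand the full-size pot that is mouth-up, then close it with the matching mouth-down pot, set on top of it mouth-down, rim on rim and well centred. Set everything down gently, without dropping it. Leave the look-alikes (the narrow pot, the shallow dish and the tall jar) standing where they are.

Things in the scene. Friction and masses are not known exactly. Their poses are not given: they have to be found in the camera images.
- tray: fixed steel tray 190 (x) x 135 (y) mm, walls 4 thick, 16 high, floor 4 thick; origin: centre of underside, z up. A wall at x -20 mm divides it: at +x the big compartment, inside 109 x 127, centre (36.5, 0); at -x, split by a wall along y = 0, two small ones, inside 69 x 61.5 each, centres (-56.5, 33) and (-56.5, -33). Left or right of the robot, its +x away from it within 0.4 rad.
- pot_open: full-size white plastic pot standing mouth-up (hollow seen from above): plain cylinder 64 mm in diameter, 55 mm high, wall 5 mm; origin at the centre of its underside, standing upright (z up), round, so its yaw means nothing
- pot_inverted: full-size white plastic pot, same size (64 mm in diameter, 55 mm high, wall 5 mm) but standing mouth-down (closed flat bottom seen from above); origin at the centre of its mouth, which is its underside, standing upright (z up), round, so its yaw means nothing
- jar_a: short amber glass jar with black screw cap, a cylinder 40 mm in diameter and 50 mm high over the cap; origin at the centre of its underside, standing upright (z up), round, so its yaw means nothing
- jar_b: second short jar, the same as jar_a in every way; either may go in either small compartment
- narrow_pot: look-alike to leave alone: white plastic pot standing mouth-down, 46 mm in diameter, 55 mm high; origin at the centre of its underside
- shallow_dish: look-alike to leave alone: white plastic dish standing mouth-up, 64 mm in diameter, only 25 mm high; origin at the centre of its underside
- tall_jar: look-alike to leave alone: amber glass jar with black cap, 40 mm in diameter, 85 mm high; origin at the centre of its underside
- tip_box: bystander, fixed: yellow pipette-tip box 124 x 86 mm, 52 mm high, on the other side from the tray; origin at the centre of its underside. Pots, jars and look-alikes stand between the two, at least 92 mm apart centre to centre, with a tape roll and a timer lower than 25 mm among them. All else is fixed farther out along the bench edges, at x above 0.74 m or |y| above 0.52 m, up to 0.26 m high.
There are look-alikes about, which are no part of the job. Leave any green or purple look-alike of the jar_b alone.

How it is judged:
At the end, for the whole second after the job is handed in: pot_open stands upright on the floor of the big compartment; pot_inverted rests mouth-down on its rim, centred within 8 mm; one short jar stands upright on the floor of each small compartment; tilts under 0.08 rad, all at rest; the three look-alikes are within 15 mm of where they stood (x of pot_open in the frame of tray between 0.0125 and 0.0605 m and y of pot_open in the frame of tray between -0.033 and 0.033 m and z of pot_open in the frame of tray between 0.001 and 0.007 m and horizontal distance between pot_inverted and pot_open below 0.008 m and z of pot_inverted in the frame of pot_open between 0.052 and 0.058 m and ((x of jar_a in the frame of tray between -0.0725 and -0.0405 m and y of jar_a in the frame of tray between 0.0208 and 0.0448 m and z of jar_a in the frame of tray between 0.001 and 0.007 m and x of jar_b in the frame of tray between -0.0725 and -0.0405 m and y of jar_b in the frame of tray between -0.0448 and -0.0208 m and z of jar_b in the frame of tray between 0.001 and 0.007 m) or (x of jar_a in the frame of tray between -0.0725 and -0.0405 m and y of jar_a in the frame of tray between -0.0448 and -0.0208 m and z of jar_a in the frame of tray between 0.001 and 0.007 m and x of jar_b in the frame of tray between -0.0725 and -0.0405 m and y of jar_b in the frame of tray between 0.0208 and 0.0448 m and z of jar_b in the frame of tray between 0.001 and 0.007 m)) and angle between each of pot_open, pot_inverted, jar_a, jar_b's own z axis and vertical below 0.08 rad and linear speed of each of pot_open, pot_inverted, jar_a, jar_b below 0.02 m/s and distance of each of narrow_pot, shallow_dish, tall_jar from where it was at the start of the episode below 0.015 m); the robot touches nothing.
It fails at once if a look-alike (narrow pot, shallow dish, tall jar) is moved more than 15 mm or tipped (distance of any of narrow_pot, shallow_dish, tall_jar from where it was at the start of the episode above 0.015 m or angle between any of narrow_pot, shallow_dish, tall_jar's own z axis and vertical above 0.4 rad).
It fails at once if a pot or jar is dropped or slammed into place (faster than 0.6 m/s within about 25 mm of where it comes to stand) ((horizontal distance between pot_open and tray below 0.1 m and z of pot_open in the frame of tray below 0.03 m and linear speed of pot_open above 0.6 m/s) or (horizontal distance between jar_a and tray below 0.1 m and z of jar_a in the frame of tray below 0.03 m and linear speed of jar_a above 0.6 m/s) or (horizontal distance between jar_b and tray below 0.1 m and z of jar_b in the frame of tray below 0.03 m and linear speed of jar_b above 0.6 m/s) or (horizontal distance between pot_inverted and pot_open below 0.04 m and z of pot_inverted in the frame of pot_open below 0.08 m and linear speed of pot_inverted above 0.6 m/s)).
It also fails if it takes over 102 s, if anything falls off the work surface, if the arm or the gripper's body presses on something with over 40 N, if the wrist force passes 120 N, or if a joint passes its speed limit or range.

### The arm

A 6-joint arm with a two-finger parallel gripper is mounted at the origin on the work surface. World frame = base frame: x ahead of the robot, y to its left, z up, the work surface at z = 0. Lengths are in m, angles in rad, forces in N, time in s.
With the tool pointing down it reaches from about 0.35 to 0.975 m from the base axis. Payload 4.9 kg.
Tool frame: the origin (TCP) lies at the very end of the fingers, on their centre line; the grasp point (between the pads) lies 19 mm behind it (ctrl.grasp_offset is the distance from the TCP to the grasp point, in m); z points along the fingers, y is the line along which they close (so a half turn about z gives the same grasp; the last joint's range is limited). The gripper opens to 85 mm and grips with 20 to 120 N. Pads are 22 mm wide; open, the fingers measure 114 mm over their backs; the gripper's body (76 mm by 85 mm) begins 54 mm behind the grasp point. The pads swing forward as they close: fully open they stand 13 mm farther back than shut.
Start: joints at [1.189, 0.053, 1.613, -0, 1.476, -0.119], TCP at [0.162, 0.604, 0.231] pointing down, gripper open.
Joint ranges: [-3.01, 3.01], [-1.01, 2.22], [0.06, 2.58], [-1.02, 4.17], [0.09, 2.62], [-3.14, 3.14]. Speed limits (rad/s): [2.57, 2.57, 3.14, 3.14, 3.14, 3.14].

### API

Orientations are given as a rotation vector (axis times angle).
In Python, from station import ctrl, optics gives the robot as it stands.
- The arm moves only by the shell command python3 -m handwheel 'ROWS' [OPENING] [FORCE]. ROWS is JSON, a list of rows, each an object of numbers: "tx", "ty", "tz": the shift along the tool's x, y, z in mm; "roll": the turn about the tool's z in rad. A call has 1 to 12 rows; each row shifts and turns the commanded pose from where the row before left it, along the tool's axes as they then stand; what a row does not reach is not made up. A row lasts 1/12 s, in which the tool goes at most 41.7 mm and 7.16 degrees, less where a joint would pass 70% of its speed; a pose out of reach is approached as far as the arm can. A call with a gripper value outside its range is refused whole. OPENING is the finger opening in mm, from 0 to 85.4, set as the call begins (- or left out, the last holds). The fingers move at their own pace and stop on an object; FORCE is the grip in N (left out, the last holds). Time passes only in rows, so rows that do not move let the fingers close. It gives the time, the measured TCP pose, the force, the opening and the grip force at its end, in the units of the state.
- ctrl.get_obs(): the state, without advancing time (a new reading comes with each control period).
- optics.get_image(name): name is "scene" or "side" or "wrist"; returns (picture, depth): 384x512x3 uint8, red, green, blue; 384x512 float32, m along the optical axis (not along the pixel's ray), 0 where there is no reading.
- optics.camera_params(name): a dict with "mtx" (3x3 intrinsics, pixels), "extrinsics" (4x4, takes a point from camera to world coordinates); the wrist camera has in their place "tool_from_camera" (4x4, takes a point from camera to tool coordinates, whose origin is the TCP and whose axes are the flange's). Camera axes: x right, y down, z forward; pixel columns grow to the right and rows downward; lengths in m; the calibration is good to about 2 mm. The wrist camera is an equidistant fisheye: a pixel r from the principal point sees the ray r / f radians off the axis. A picture is of the moment at which its call begins: read the wrist's pose just before it. camera_params takes no time and is no camera call.
- ctrl.finish_job(): hands the job in; it is judged then, once.
The state is a dict: "t": time; "q": joint angles; "dq": joint speeds; "effort": joint torques, N m; "tool_pos": TCP position; "tool_rot": TCP orientation; "contact_force": force on the tool from outside, world axes, zero at the start; "wrist_torque": the same for the moment, N m; "opening": finger opening in m; "grip_force": force on a finger pad.
Only numpy, scipy, OpenCV 4.12 (cv2) and the standard library are available. Lean on these libraries where they do the work, as an engineer would, in place of code of your own. Each camera call takes 0.05 s, during which the arm holds its last target. There are 200 camera calls.

## Working session

There is one attempt and no reset: what is moved stays moved. The work goes in short steps, Python scripts to look and compute and a shell command to move; the robot and the scene stay as the last step left them, time stands still between calls to the robot, and variables do not carry over. Pictures are saved under pics/ and viewed, at most 14 in all, crops included, and the job is handed in when it is done.

```bash
ls; mkdir -p pics
python3 - <<'E'
from station import ctrl, optics
import cv2, numpy as np
o=ctrl.get_obs();print(o['t'],o['tool_pos'],o['tool_rot'],o['opening'])
for n in ("scene","side"):
    im,d=optics.get_image(n); cv2.imwrite(f"pics/{n}0.png",im[:,:,::-1]); np.savez(f"pics/{n}0.npz",im=im,d=d)
    p=optics.camera_params(n); print(n,np.round(p['mtx'],1).tolist(),np.round(p['extrinsics'],3).tolist())
E
```

```text
pics
0.0 [0.16211818 0.60293979 0.23004389] [-0.41150702 -3.11401971  0.00323437] 0.0855277033067803
scene [[347.8, 0.0, 253.8], [0.0, 347.8, 190.0], [0.0, 0.0, 1.0]] [[0.151, 0.673, -0.724, 1.12], [0.988, -0.097, 0.116, -0.087], [0.007, -0.733, -0.68, 0.602], [0.0, 0.0, 0.0, 1.0]]
side [[366.1, 0.0, 255.0], [0.0, 366.1, 192.1], [0.0, 0.0, 1.0]] [[0.716, -0.531, 0.452, 0.103], [-0.697, -0.533, 0.479, -0.467], [-0.013, -0.658, -0.753, 0.755], [0.0, 0.0, 0.0, 1.0]]
```

View pics/scene0.png

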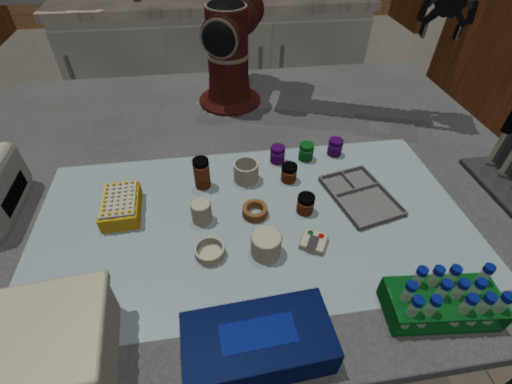

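View pics/side0.png

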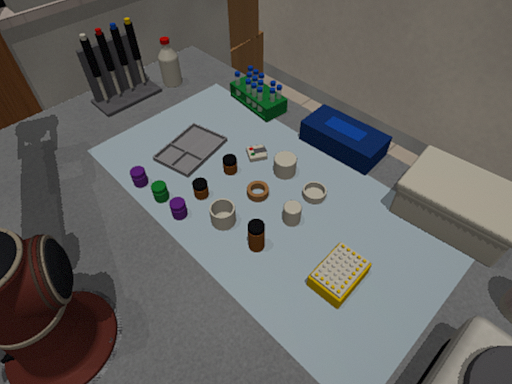

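The scene picture shows these candidates for the jars and pots:
- **Short amber jars:** (289,172) and (306,203). Lookalikes are the tall jar at (202,172), purple jars at (278,154) and (335,146), and a green jar at (306,151).
- **Pots:** the open pot is at (246,172), with the dish at (209,251) as its lookalike. The inverted pot is at (266,245), with the narrow pot at (201,211) as its lookalike.
- **Tray:** (362,195).

The side view agrees. Next I'll measure the positions and check one close crop.

```bash
cat > h.py <<'E'
import numpy as np, cv2
from station import ctrl, optics
from scipy.optimize import least_squares
def cloud(n,d,p=None):
    p=p or optics.camera_params(n); K=p['mtx']; E=np.array(p['extrinsics'])
    v,u=np.indices(d.shape); P=np.stack([(u-K[0][2])/K[0][0]*d,(v-K[1][2])/K[1][1]*d,d],-1)
    W=P@E[:3,:3].T+E[:3,3]; W[d<=0]=np.nan; return W
def circ(xy,r):
    f=lambda c:np.hypot(*(xy-c).T)-r
    return least_squares(f,np.median(xy,0),loss='soft_l1',f_scale=.002)
E
python3 - <<'E'
from h import *
C={n:np.load(f"pics/{n}0.npz") for n in("scene","side")}
W={n:cloud(n,C[n]['d']) for n in C}
seeds=dict(jar1=(289,170),jar2=(306,200),tall=(201,162),open=(246,163),inv=(266,238),narrow=(201,205),dish=(209,246),g=(306,147),p1=(278,150),p2=(335,142),tape=(255,203),timer=(314,241),tip=(121,202))
for k,(u,v) in seeds.items():
    s=np.nanmedian(W['scene'][v-2:v+3,u-2:u+3].reshape(-1,3),0)
    out=[]; 
    for n in W:
        p=W[n].reshape(-1,3); p=p[np.hypot(*(p[:,:2]-s[:2]).T)<.06]; p=p[p[:,2]>.008]
        zt=np.percentile(p[:,2],97); t=p[p[:,2]>zt-.006]
        (c,r)=cv2.minEnclosingCircle(t[:,:2].astype(np.float32)); out.append((np.round(c,4).tolist(),round(r,4),round(zt,4)))
    print(k,np.round(s,3),out)
for n in W:
    p=W[n].reshape(-1,3); s=W['scene'][195,362]; 
    p=p[(np.hypot(*(p[:,:2]-s[:2]).T)<.15)&(p[:,2]>.010)&(p[:,2]<.022)]
    H=cv2.minAreaRect(p[:,:2].astype(np.float32)); print(n,H,len(p))
im=C['scene']['im']; cv2.imwrite("pics/crop.png",cv2.resize(im[130:280,180:420,::-1],None,fx=3.3,fy=3.3,interpolation=cv2.INTER_CUBIC))
E
```

```text
jar1 [0.47  0.106 0.047] [([0.4526, 0.1098], 0.0206, np.float64(0.0495)), ([0.4473, 0.1072], 0.0209, np.float64(0.0505))]
jar2 [0.579 0.12  0.048] [([0.5686, 0.1225], 0.0204, np.float64(0.0497)), ([0.5636, 0.1215], 0.0208, np.float64(0.0506))]
tall [ 0.45  -0.109  0.083] [([0.4435, -0.1126], 0.0206, np.float64(0.0844)), ([0.4384, -0.1141], 0.0202, np.float64(0.0855))]
open [0.409 0.005 0.035] [([0.4363, -0.0004], 0.0323, np.float64(0.0537)), ([0.4303, -0.0018], 0.0324, np.float64(0.055))]
inv [0.68  0.009 0.054] [([0.6763, 0.0095], 0.0319, np.float64(0.0551)), ([0.6686, 0.0092], 0.0333, np.float64(0.0558))]
narrow [ 0.567 -0.116  0.054] [([0.5616, -0.1192], 0.0232, np.float64(0.0551)), ([0.5562, -0.1215], 0.0227, np.float64(0.0559))]
dish [ 0.644 -0.107  0.004] [([0.6408, -0.1111], 0.0564, np.float64(0.0252)), ([0.6587, -0.1088], 0.0327, np.float64(0.0251))]
g [0.38  0.174 0.047] [([0.3693, 0.178], 0.0203, np.float64(0.049)), ([0.3639, 0.1757], 0.021, np.float64(0.0509))]
p1 [0.383 0.095 0.048] [([0.396, 0.0987], 0.0473, np.float64(0.0492)), ([0.3938, 0.0971], 0.05, np.float64(0.0507))]
p2 [0.368 0.26  0.048] [([0.3595, 0.2636], 0.0209, np.float64(0.0491)), ([0.3524, 0.2617], 0.0214, np.float64(0.0504))]
tape [0.543 0.009 0.018] [([0.5616, 0.0037], 0.0311, np.float64(0.0238)), ([0.5561, 0.0015], 0.0302, np.float64(0.0249))]
timer [0.674 0.116 0.017] [([0.6693, 0.1163], 0.0346, np.float64(0.0189)), ([0.6643, 0.1153], 0.0351, np.float64(0.0199))]
tip [ 0.527 -0.294  0.048] [([0.5216, -0.3018], 0.0579, np.float64(0.0516)), ([0.5181, -0.3045], 0.0566, np.float64(0.0521))]
scene ((0.5496340990066528, 0.23756614327430725), (0.19240237772464752, 0.20925213396549225), 12.019148826599121) 599
side ((0.5377275347709656, 0.2718726694583893), (0.19395355880260468, 0.1382589191198349), 12.769352912902832) 437
```

View pics/crop.png

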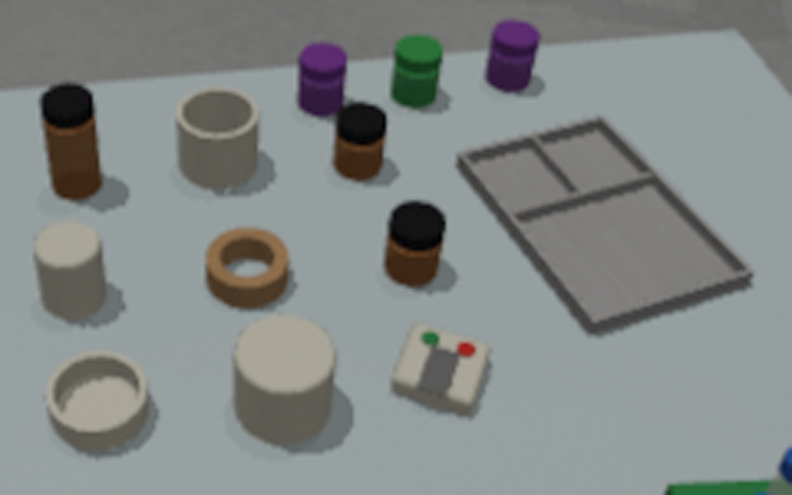

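The crop confirms the choice: amber jars with black caps at scene (289,172) and (306,203), the hollow full-size pot at (246,172), and the wide closed pot at (266,245). Purple, green, tall, narrow and shallow items stay put. Next I'll fit the tray and write the move calculator.

```bash
cat >> h.py <<'E'
from scipy.spatial.transform import Rotation as Ro
def go(x,y,z,yaw=None):
    o=ctrl.get_obs(); R=Ro.from_rotvec(o['tool_rot']).as_matrix(); p=np.array(o['tool_pos'])
    yn=np.arctan2(R[1,1],R[0,1])
    print('t %.2f pos'%o['t'],np.round(p,4),'ydir %.4f'%yn,'open %.4f grip %.1f'%(o['opening'],o['grip_force']),'F',np.round(o['contact_force'],1),'q6 %.2f'%o['q'][5])
    if yaw is not None: print(' roll',round((yn-yaw+np.pi/2)%np.pi-np.pi/2,4))
    d=(R.T@(np.array([x,y,z])-p))*1000; print(' shift now(tx,ty,tz)',np.round(d,1))
    if yaw is not None:
        R2=np.array([[np.sin(yaw),np.cos(yaw),0],[-np.cos(yaw),np.sin(yaw),0],[0,0,-1]])
        if abs((yn-yaw+np.pi)%(2*np.pi)-np.pi)>np.pi/2: R2[:,:2]*=-1
        print(' shift after roll',np.round((R2.T@(np.array([x,y,z])-p))*1000,1))
E
python3 - <<'E'
from h import *
for n in("scene","side"):
    W=cloud(n,np.load(f"pics/{n}0.npz")['d']).reshape(-1,3)
    c=np.array([.541,.2715]);a=.22;R=np.array([[np.cos(a),-np.sin(a)],[np.sin(a),np.cos(a)]])
    l=(W[:,:2]-c)@R; p=W[(abs(l[:,0])<.11)&(abs(l[:,1])<.085)&(W[:,2]>.011)&(W[:,2]<.02)]
    print(n,cv2.minAreaRect(p[:,:2].astype(np.float32)),len(p))
go(.45,.108,.20,.222)
E
```

```text
scene ((0.5422342419624329, 0.27252694964408875), (0.19217488169670105, 0.1382371336221695), 12.155204772949219) 517
side ((0.5377275347709656, 0.2718726694583893), (0.19395355880260468, 0.1382589191198349), 12.769352912902832) 390
t 0.10 pos [0.1621 0.603  0.2302] ydir 1.3080 open 0.0852 grip 0.0 F [-0.9  0.1  0.5] q6 -0.12
 roll 1.086
 shift now(tx,ty,tz) [-406.6 -403.2   30.8]
 shift after roll [546.2 171.8  30.2]
```

```bash
python3 -m handwheel '[{"roll":0.121},{"roll":0.121},{"roll":0.121},{"roll":0.121},{"roll":0.121},{"roll":0.121},{"roll":0.121},{"roll":0.121},{"roll":0.121}]' 65 40
python3 -m handwheel '[{"tx":34,"ty":10.7,"tz":0},{"tx":34,"ty":10.7},{"tx":34,"ty":10.7},{"tx":34,"ty":10.7},{"tx":34,"ty":10.7},{"tx":34,"ty":10.7},{"tx":34,"ty":10.7},{"tx":34,"ty":10.7},{"tx":34,"ty":10.7},{"tx":34,"ty":10.7},{"tx":34,"ty":10.7},{"tx":34,"ty":10.7}]'
python3 -c "
from h import *
go(.45,.108,.2,.218)"
```

```text
t 0.10 pos [0.1621 0.603  0.2302] ydir 1.3080 open 0.0852 grip 0.0 F [-0.9  0.1  0.5] q6 -0.12
 roll 1.09
 shift now(tx,ty,tz) [-406.6 -403.2   30.8]
 shift after roll [545.5 174.   30.2]$[0]: bad value
$[0]: bad value
```

```bash
python3 -m handwheel '[{"tx":0,"ty":0,"tz":0,"roll":0.12}]' 65 40; python3 -m handwheel --help | head -20
```

```text
t: 0.18
tool_pos: [0.1622, 0.6031, 0.2304]
tool_rot: [-0.6, -3.083, 0.002]
contact_force: [0.4, -0.2, 0.5]
opening: 0.0753
grip_force: 0.0invalid input: not JSON, or not a number
```

All keys required.

```bash
python3 -m handwheel '[{"tx":0,"ty":0,"tz":0,"roll":0.121},{"tx":0,"ty":0,"tz":0,"roll":0.121},{"tx":0,"ty":0,"tz":0,"roll":0.121},{"tx":0,"ty":0,"tz":0,"roll":0.121},{"tx":0,"ty":0,"tz":0,"roll":0.121},{"tx":0,"ty":0,"tz":0,"roll":0.121},{"tx":0,"ty":0,"tz":0,"roll":0.121},{"tx":0,"ty":0,"tz":0,"roll":0.121}]'
python3 -m handwheel '[{"tx":34,"ty":10.7,"tz":0,"roll":0},{"tx":34,"ty":10.7,"tz":0,"roll":0},{"tx":34,"ty":10.7,"tz":0,"roll":0},{"tx":34,"ty":10.7,"tz":0,"roll":0},{"tx":34,"ty":10.7,"tz":0,"roll":0},{"tx":34,"ty":10.7,"tz":0,"roll":0},{"tx":34,"ty":10.7,"tz":0,"roll":0},{"tx":34,"ty":10.7,"tz":0,"roll":0},{"tx":34,"ty":10.7,"tz":0,"roll":0},{"tx":34,"ty":10.7,"tz":0,"roll":0},{"tx":34,"ty":10.7,"tz":0,"roll":0},{"tx":34,"ty":10.7,"tz":0,"roll":0}]'
python3 -c "
from h import *
go(.45,.108,.2,.218)"
```

```text
t: 0.85
tool_pos: [0.1622, 0.6032, 0.2305]
tool_rot: [1.971, 2.446, -0.002]
contact_force: [-0.1, 0.0, 0.8]
opening: 0.0648
grip_force: 0.0
t: 1.85
tool_pos: [0.1942, 0.9912, 0.2252]
tool_rot: [-1.961, -2.446, -0.019]
contact_force: [13.7, 62.1, 33.6]
opening: 0.0651
grip_force: 0.0
t 1.85 pos [0.1942 0.9912 0.2252] ydir 0.2196 open 0.0651 grip 0.0 F [13.7 62.1 33.6] q6 1.08
 roll 0.0016
 shift now(tx,ty,tz) [-917.9   57.2   13.8]
 shift after roll [917.6  58.8  25.2]
```

My after-roll formula had a sign error in tool x, so the arm went the wrong way. I'll back straight out and check the state.

```bash
sed -i 's/R2=np.array(\[\[np.sin(yaw),np.cos(yaw),0\],\[-np.cos(yaw),np.sin(yaw),0\]/R2=np.array([[-np.sin(yaw),np.cos(yaw),0],[np.cos(yaw),np.sin(yaw),0]/' h.py
python3 -m handwheel '[{"tx":-10,"ty":-2,"tz":0,"roll":0},{"tx":-30,"ty":-8,"tz":0,"roll":0},{"tx":-34,"ty":-10.7,"tz":0,"roll":0},{"tx":-34,"ty":-10.7,"tz":0,"roll":0}]'
python3 - <<'E'
from h import *
go(.45,.108,.2,.218)
for n in("side","scene"):
    im,d=optics.get_image(n); cv2.imwrite(f"pics/{n}1.png",im[:,:,::-1])
    a=np.load(f"pics/{n}0.npz")['im'];print(n,(np.abs(a.astype(int)-im).sum(2)>60).sum())
E
```

```text
t: 2.18
tool_pos: [0.188, 0.8933, 0.2224]
tool_rot: [-1.96, -2.448, -0.016]
contact_force: [0.6, 1.2, 1.7]
opening: 0.0648
grip_force: 0.0
t 2.18 pos [0.188  0.8933 0.2224] ydir 0.2202 open 0.0648 grip 0.0 F [0.6 1.2 1.7] q6 1.06
 roll 0.0022
 shift now(tx,ty,tz) [-823.8   84.    13.7]
 shift after roll [-823.4   86.    22.4]
side 4858
scene 5062
```

View pics/side1.png

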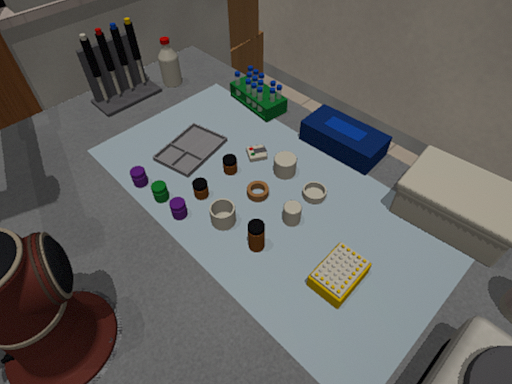

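The scene is unchanged. The force seems to have come from reaching the end of the arm's range. I'll retrace to the start area and then go to jar 1.

```bash
python3 -m handwheel '[{"tx":-33,"ty":-10,"tz":0,"roll":0},{"tx":-33,"ty":-10,"tz":0,"roll":0},{"tx":-33,"ty":-10,"tz":0,"roll":0},{"tx":-33,"ty":-10,"tz":0,"roll":0},{"tx":-33,"ty":-10,"tz":0,"roll":0},{"tx":-33,"ty":-10,"tz":0,"roll":0},{"tx":-33,"ty":-10,"tz":0,"roll":0},{"tx":-33,"ty":-10,"tz":0,"roll":0},{"tx":-33,"ty":-10,"tz":0,"roll":0},{"tx":-33,"ty":-2,"tz":0,"roll":0}]'
python3 -c "
from h import *
go(.45,.108,.2,.218)"
```

```text
t: 3.12
tool_pos: [0.1697, 0.5514, 0.2218]
tool_rot: [-1.958, -2.447, -0.021]
contact_force: [0.2, 0.2, 0.9]
opening: 0.0649
grip_force: 0.0
t 3.12 pos [0.1697 0.5514 0.2218] ydir 0.2212 open 0.0649 grip 0.0 F [0.2 0.2 0.9] q6 0.92
 roll 0.0032
 shift now(tx,ty,tz) [-494.4  176.    15.8]
 shift after roll [-493.5  177.7   21.8]
```

```bash
python3 -m handwheel '[{"tx":-30,"ty":11,"tz":0,"roll":0},{"tx":-38,"ty":14,"tz":0,"roll":0},{"tx":-38,"ty":14,"tz":0,"roll":0},{"tx":-38,"ty":14,"tz":0,"roll":0},{"tx":-38,"ty":14,"tz":0,"roll":0},{"tx":-38,"ty":14,"tz":0,"roll":0},{"tx":-38,"ty":14,"tz":0,"roll":0},{"tx":-38,"ty":14,"tz":0,"roll":0},{"tx":-38,"ty":14,"tz":0,"roll":0},{"tx":-38,"ty":13,"tz":0,"roll":0},{"tx":-38,"ty":13,"tz":0,"roll":0},{"tx":-38,"ty":13,"tz":0,"roll":0}]'
python3 -m handwheel '[{"tx":-30,"ty":10,"tz":4,"roll":0},{"tx":-20,"ty":5,"tz":4,"roll":0},{"tx":-5,"ty":3,"tz":4,"roll":0},{"tx":0,"ty":0,"tz":0,"roll":0},{"tx":0,"ty":0,"tz":0,"roll":0}]'
python3 - <<'E'
from h import *
go(.45,.108,.2,.218)
o=ctrl.get_obs();im,d=optics.get_image("wrist");cv2.imwrite("pics/w1.png",im[:,:,::-1]);np.savez("pics/w1.npz",d=d,p=o['tool_pos'],r=o['tool_rot'])
p=optics.camera_params("wrist");print({k:(np.round(v,4).tolist() if not isinstance(v,str) else v) for k,v in p.items()})
E
```

```text
t: 4.12
tool_pos: [0.4279, 0.1489, 0.2174]
tool_rot: [-1.961, -2.447, -0.023]
contact_force: [0.2, 0.2, -0.1]
opening: 0.0648
grip_force: 0.0
t: 4.53
tool_pos: [0.456, 0.1016, 0.2037]
tool_rot: [-1.959, -2.445, -0.021]
contact_force: [-0.4, -0.7, -0.2]
opening: 0.0651
grip_force: 0.0
t 4.53 pos [0.456  0.1016 0.2037] ydir 0.2198 open 0.0651 grip 0.0 F [-0.4 -0.7 -0.2] q6 -0.17
 roll 0.0018
 shift now(tx,ty,tz) [ 7.6 -4.5  3.8]
 shift after roll [ 7.6 -4.5  3.7]
{'mtx': [[297.3186, 0.0, 256.2942], [0.0, 297.3186, 190.7073], [0.0, 0.0, 1.0]], 'tool_from_camera': [[0.0009, -0.9647, -0.2633, 0.0658], [1.0, 0.0006, 0.0013, -0.0001], [-0.0011, -0.2633, 0.9647, -0.1428], [0.0, 0.0, 0.0, 1.0]]}
```

View pics/w1.png

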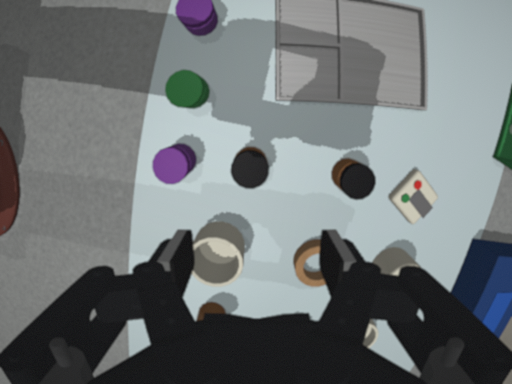

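The wrist view shows the jar 1 cap at (250,168), the jar 2 cap at (354,180), the open pot at (217,253) and the tray around (350,50). I'll get positions from the wrist depth.

```bash
cat >> h.py <<'E'
def wcloud(d,pos,rot):
    p=optics.camera_params("wrist"); K=np.array(p['mtx']); T=np.array(p['tool_from_camera'])
    v,u=np.indices(d.shape); a=(u-K[0,2])/K[0,0]; b=(v-K[1,2])/K[1,1]; th=np.hypot(a,b)+1e-9
    s=np.tan(th)/th; P=np.stack([a*s*d,b*s*d,d],-1)
    W=(P@T[:3,:3].T+T[:3,3])@Ro.from_rotvec(rot).as_matrix().T+pos; W[d<=0]=np.nan; return W
def snap():
    o=ctrl.get_obs(); im,d=optics.get_image("wrist"); return im,wcloud(d,np.array(o['tool_pos']),o['tool_rot'])
def top(W,s,h,r,band=.006,rad=.05):
    p=W.reshape(-1,3); p=p[(np.hypot(*(p[:,:2]-np.array(s)).T)<rad)&(abs(p[:,2]-h)<band)]
    c,R=cv2.minEnclosingCircle(p[:,:2].astype(np.float32)); return np.round(c,4),round(R,4),round(np.median(p[:,2]),4),len(p)
def tray(W,c=(.54,.272),a=.218):
    R=np.array([[np.cos(a),-np.sin(a)],[np.sin(a),np.cos(a)]]); W=W.reshape(-1,3)
    l=(W[:,:2]-c)@R; p=W[(abs(l[:,0])<.11)&(abs(l[:,1])<.085)&(W[:,2]>.011)&(W[:,2]<.021)]
    return cv2.minAreaRect(p[:,:2].astype(np.float32))
E
python3 - <<'E'
from h import *
f=np.load("pics/w1.npz");W=wcloud(f['d'],f['p'],f['r'])
print(np.nanmedian(W[230:235,100:160].reshape(-1,3),0),W[130,230])
for n,s,h in(("j1",(.45,.108),.05),("j2",(.566,.122),.05),("open",(.433,-.001),.055),("g",(.366,.177),.05),("p1",(.37,.09),.05),("inv",(.672,.009),.055)): print(n,top(W,s,h,0,rad=.04))
print(tray(W))
E
```

```text
[ 3.08870210e-01 -1.61738013e-02  2.99396799e-04] [4.17227611e-01 1.41349426e-01 3.35482257e-04]
j1 (array([0.4485, 0.1095]), 0.0201, np.float64(0.0502), 1168)
j2 (array([0.5645, 0.1225]), 0.0201, np.float64(0.0503), 1015)
open (array([ 0.4322, -0.0005]), 0.0324, np.float64(0.0546), 687)
g (array([0.365, 0.177]), 0.0203, np.float64(0.0501), 1157)
p1 (array([0.3656, 0.0959]), 0.0201, np.float64(0.05), 1065)
inv (array([0.665, 0.029]), 0.0237, np.float64(0.0524), 124)
((0.538703978061676, 0.27238765358924866), (0.19130519032478333, 0.13531067967414856), 12.566136360168457)
```

```bash
cat >> h.py <<'E'
def tr(lx,ly,c=(.5387,.2724),a=.2193): return np.array(c)+np.array([lx*np.cos(a)-ly*np.sin(a),lx*np.sin(a)+ly*np.cos(a)])
E
python3 -c "
from h import *
go(.4485,.1095,.018,.2193)"
```

```text
t 4.58 pos [0.4559 0.1019 0.2039] ydir 0.2209 open 0.0649 grip 0.0 F [-0.2  0.8 -0.5] q6 -0.17
 roll 0.0016
 shift now(tx,ty,tz) [  6.3  -6.7 186. ]
 shift after roll [  9.   -5.6 185.9]
```

```bash
python3 -m handwheel '[{"tx":4,"ty":-4,"tz":20,"roll":0},{"tx":2.3,"ty":-2.7,"tz":35,"roll":0},{"tx":0,"ty":0,"tz":35,"roll":0},{"tx":0,"ty":0,"tz":35,"roll":0},{"tx":0,"ty":0,"tz":30,"roll":0},{"tx":0,"ty":0,"tz":20,"roll":0},{"tx":0,"ty":0,"tz":11,"roll":0},{"tx":0,"ty":0,"tz":0,"roll":0},{"tx":0,"ty":0,"tz":0,"roll":0}]'
python3 -c "
from h import *
go(.4485,.1095,.018,.2193)"
```

```text
t: 5.33
tool_pos: [0.4489, 0.1093, 0.0185]
tool_rot: [-1.958, -2.448, -0.022]
contact_force: [-0.2, -0.2, 0.4]
opening: 0.065
grip_force: 0.0
t 5.33 pos [0.4489 0.1093 0.0185] ydir 0.2213 open 0.0650 grip 0.0 F [-0.2 -0.2  0.4] q6 -0.16
 roll 0.002
 shift now(tx,ty,tz) [ 0.3 -0.3  0.5]
 shift after roll [ 0.3 -0.3  0.5]
```

Close gently, lift, and compute the place move.

```bash
python3 -m handwheel '[{"tx":0,"ty":0,"tz":0,"roll":0},{"tx":0,"ty":0,"tz":0,"roll":0},{"tx":0,"ty":0,"tz":0,"roll":0},{"tx":0,"ty":0,"tz":0,"roll":0},{"tx":0,"ty":0,"tz":0,"roll":0},{"tx":0,"ty":0,"tz":0,"roll":0},{"tx":0,"ty":0,"tz":-10,"roll":0},{"tx":0,"ty":0,"tz":-25,"roll":0},{"tx":0,"ty":0,"tz":-30,"roll":0},{"tx":0,"ty":0,"tz":-25,"roll":0},{"tx":0,"ty":0,"tz":-10,"roll":0}]' 20 40
python3 -c "
from h import *
print(tr(-.0565,.033),tr(-.0565,-.033),tr(.038,0))
go(*tr(-.0565,.033),.1215,.2193)"
```

```text
t: 6.25
tool_pos: [0.4507, 0.1071, 0.1227]
tool_rot: [-1.963, -2.451, -0.029]
contact_force: [0.5, -0.1, -0.4]
opening: 0.039
grip_force: 40.5
[0.47637414 0.29231828] [0.49073221 0.22789898] [0.5757899  0.28066676]
t 6.25 pos [0.4507 0.1071 0.1227] ydir 0.2198 open 0.0390 grip 40.5 F [ 0.5 -0.1 -0.4] q6 -0.16
 roll 0.0005
 shift now(tx,ty,tz) [175.1  65.4   4.3]
 shift after roll [175.2  65.3   1.2]
```

```bash
python3 -m handwheel '[{"tx":20,"ty":7.4,"tz":0,"roll":0},{"tx":30,"ty":11,"tz":0,"roll":0},{"tx":30,"ty":12,"tz":0,"roll":0},{"tx":30,"ty":12,"tz":0,"roll":0},{"tx":30,"ty":11,"tz":0,"roll":0},{"tx":25,"ty":8,"tz":0,"roll":0},{"tx":10,"ty":4,"tz":0,"roll":0},{"tx":0,"ty":0,"tz":20,"roll":0},{"tx":0,"ty":0,"tz":25,"roll":0},{"tx":0,"ty":0,"tz":20,"roll":0},{"tx":0,"ty":0,"tz":10,"roll":0},{"tx":0,"ty":0,"tz":0,"roll":0}]'
python3 -c "
from h import *
go(*tr(-.0565,.033),.0225,.2193)"
```

```text
t: 7.25
tool_pos: [0.4718, 0.2916, 0.0422]
tool_rot: [-1.959, -2.444, -0.012]
contact_force: [-0.4, -0.2, -1.4]
opening: 0.0391
grip_force: 40.5
t 7.25 pos [0.4718 0.2916 0.0422] ydir 0.2195 open 0.0391 grip 40.5 F [-0.4 -0.2 -1.4] q6 0.19
 roll 0.0002
 shift now(tx,ty,tz) [-0.6  4.7 19.7]
 shift after roll [-0.3  4.7 19.7]
```

```bash
python3 -m handwheel '[{"tx":-0.6,"ty":4.7,"tz":8,"roll":0},{"tx":0,"ty":0,"tz":5,"roll":0},{"tx":0,"ty":0,"tz":3,"roll":0},{"tx":0,"ty":0,"tz":2,"roll":0},{"tx":0,"ty":0,"tz":1.5,"roll":0},{"tx":0,"ty":0,"tz":0,"roll":0},{"tx":0,"ty":0,"tz":0,"roll":0}]'
python3 -c "
from h import *
go(*tr(-.0565,.033),.0225,.2193)"
```

```text
t: 7.83
tool_pos: [0.4791, 0.294, 0.0265]
tool_rot: [-1.96, -2.447, -0.022]
contact_force: [0.3, -0.0, -0.9]
opening: 0.0391
grip_force: 40.5
t 7.83 pos [0.4791 0.294  0.0265] ydir 0.2200 open 0.0391 grip 40.5 F [ 0.3 -0.  -0.9] q6 0.19
 roll 0.0007
 shift now(tx,ty,tz) [-1.1 -3.1  3.9]
 shift after roll [-1.1 -3.1  4. ]
```

```bash
python3 -m handwheel '[{"tx":-1,"ty":-3,"tz":1,"roll":0},{"tx":0,"ty":0,"tz":1,"roll":0},{"tx":0,"ty":0,"tz":1,"roll":0},{"tx":0,"ty":0,"tz":0.5,"roll":0},{"tx":0,"ty":0,"tz":0,"roll":0},{"tx":0,"ty":0,"tz":0,"roll":0}]'
python3 -c "
from h import *
go(*tr(-.0565,.033),.0225,.2193)"
```

```text
t: 8.33
tool_pos: [0.4761, 0.2923, 0.0242]
tool_rot: [-1.959, -2.446, -0.019]
contact_force: [-4.6, -2.3, 9.5]
opening: 0.0389
grip_force: 41.6
t 8.33 pos [0.4761 0.2923 0.0242] ydir 0.2202 open 0.0389 grip 41.6 F [-4.6 -2.3  9.5] q6 0.18
 roll 0.0009
 shift now(tx,ty,tz) [-0.1  0.3  1.7]
 shift after roll [-0.   0.3  1.7]
```

```bash
python3 -m handwheel '[{"tx":0,"ty":0,"tz":0,"roll":0},{"tx":0,"ty":0,"tz":0,"roll":0},{"tx":0,"ty":0,"tz":0,"roll":0},{"tx":0,"ty":0,"tz":0,"roll":0},{"tx":0,"ty":0,"tz":-5,"roll":0},{"tx":0,"ty":0,"tz":-15,"roll":0},{"tx":0,"ty":0,"tz":-30,"roll":0},{"tx":0,"ty":0,"tz":-30,"roll":0},{"tx":0,"ty":0,"tz":-10,"roll":0},{"tx":0,"ty":0,"tz":0,"roll":0}]' 56 40
python3 -c "
from h import *
im,W=snap(); cv2.imwrite('pics/w2.png',im[:,:,::-1])
s=tr(-.0565,.033);print(s,top(W,s,.054,0))
go(.5645,.1225,.1145,.2193)"
```

```text
t: 9.17
tool_pos: [0.4785, 0.2921, 0.1169]
tool_rot: [-1.962, -2.449, -0.032]
contact_force: [-0.5, 0.4, 0.6]
opening: 0.0562
grip_force: 0.0
[0.47637414 0.29231828] (array([0.4761, 0.2932]), 0.0201, np.float64(0.0541), 2257)
t 9.22 pos [0.4771 0.2915 0.1142] ydir 0.2199 open 0.0558 grip 0.0 F [-0.1  0.7  0.6] q6 0.19
 roll 0.0006
 shift now(tx,ty,tz) [-184.    48.5   -2.5]
 shift after roll [-183.9   48.6   -0.3]
```

Jar 1 stands centred, with its top at z = 0.054. Next is jar 2.

```bash
python3 -m handwheel '[{"tx":-20,"ty":5.5,"tz":0,"roll":0},{"tx":-32,"ty":9,"tz":0,"roll":0},{"tx":-32,"ty":9,"tz":0,"roll":0},{"tx":-32,"ty":9,"tz":0,"roll":0},{"tx":-32,"ty":8,"tz":0,"roll":0},{"tx":-26,"ty":6,"tz":0,"roll":0},{"tx":-10,"ty":2,"tz":0,"roll":0},{"tx":0,"ty":0,"tz":0,"roll":0},{"tx":0,"ty":0,"tz":0,"roll":0}]' 65
python3 -c "
from h import *
go(.5645,.1225,.018,.2193)"
```

```text
t: 9.97
tool_pos: [0.5624, 0.1222, 0.1086]
tool_rot: [-1.959, -2.443, -0.019]
contact_force: [-0.2, 0.8, 0.8]
opening: 0.0647
grip_force: 0.0
t 9.97 pos [0.5624 0.1222 0.1086] ydir 0.2190 open 0.0647 grip 0.0 F [-0.2  0.8  0.8] q6 -0.15
 roll -0.0003
 shift now(tx,ty,tz) [-1.5  1.9 90.6]
 shift after roll [-0.2  2.2 90.6]
```

```bash
python3 -m handwheel '[{"tx":-1.5,"ty":1.9,"tz":20,"roll":0},{"tx":0,"ty":0,"tz":30,"roll":0},{"tx":0,"ty":0,"tz":25,"roll":0},{"tx":0,"ty":0,"tz":15,"roll":0},{"tx":0,"ty":0,"tz":0,"roll":0},{"tx":0,"ty":0,"tz":0,"roll":0}]'
python3 -m handwheel '[{"tx":0,"ty":0,"tz":0,"roll":0},{"tx":0,"ty":0,"tz":0,"roll":0},{"tx":0,"ty":0,"tz":0,"roll":0},{"tx":0,"ty":0,"tz":0,"roll":0},{"tx":0,"ty":0,"tz":0,"roll":0},{"tx":0,"ty":0,"tz":0,"roll":0},{"tx":0,"ty":0,"tz":-10,"roll":0},{"tx":0,"ty":0,"tz":-25,"roll":0},{"tx":0,"ty":0,"tz":-25,"roll":0},{"tx":0,"ty":0,"tz":-10,"roll":0},{"tx":0,"ty":0,"tz":0,"roll":0},{"tx":0,"ty":0,"tz":0,"roll":0}]' 20 40
python3 -c "
from h import *
go(*tr(-.0565,-.033),.0865,.2193)"
```

```text
t: 10.47
tool_pos: [0.5642, 0.1237, 0.019]
tool_rot: [-1.956, -2.446, -0.018]
contact_force: [0.6, 0.3, -0.3]
opening: 0.0645
grip_force: 0.0
t: 11.47
tool_pos: [0.5659, 0.1212, 0.0906]
tool_rot: [-1.96, -2.447, -0.022]
contact_force: [0.2, 0.1, -1.1]
opening: 0.0386
grip_force: 40.4
t 11.47 pos [0.5659 0.1212 0.0906] ydir 0.2198 open 0.0386 grip 40.4 F [ 0.2  0.1 -1.1] q6 -0.15
 roll 0.0005
 shift now(tx,ty,tz) [120.4 -50.1   5.4]
 shift after roll [120.5 -50.1   4.1]
```

```bash
python3 -m handwheel '[{"tx":18,"ty":-7,"tz":0,"roll":0},{"tx":30,"ty":-12.5,"tz":0,"roll":0},{"tx":30,"ty":-12.5,"tz":0,"roll":0},{"tx":26,"ty":-11,"tz":0,"roll":0},{"tx":12,"ty":-5,"tz":0,"roll":0},{"tx":4,"ty":-2,"tz":0,"roll":0},{"tx":0,"ty":0,"tz":15,"roll":0},{"tx":0,"ty":0,"tz":20,"roll":0},{"tx":0,"ty":0,"tz":10,"roll":0},{"tx":0,"ty":0,"tz":5,"roll":0},{"tx":0,"ty":0,"tz":0,"roll":0},{"tx":0,"ty":0,"tz":0,"roll":0}]'
python3 -c "
from h import *
go(*tr(-.0565,-.033),.0235,.2193)"
```

```text
t: 12.47
tool_pos: [0.4912, 0.2278, 0.0416]
tool_rot: [-1.96, -2.446, -0.02]
contact_force: [-0.4, 0.2, -0.1]
opening: 0.0388
grip_force: 40.4
t 12.47 pos [0.4912 0.2278 0.0416] ydir 0.2193 open 0.0388 grip 40.4 F [-0.4  0.2 -0.1] q6 0.06
 roll -0.0
 shift now(tx,ty,tz) [-0.  -0.5 18.1]
 shift after roll [ 0.2 -0.4 18.1]
```

```bash
python3 -m handwheel '[{"tx":0,"ty":-0.5,"tz":6,"roll":0},{"tx":0,"ty":0,"tz":4,"roll":0},{"tx":0,"ty":0,"tz":2,"roll":0},{"tx":0,"ty":0,"tz":1.5,"roll":0},{"tx":0,"ty":0,"tz":1,"roll":0},{"tx":0,"ty":0,"tz":1,"roll":0},{"tx":0,"ty":0,"tz":1,"roll":0},{"tx":0,"ty":0,"tz":0.5,"roll":0},{"tx":0,"ty":0,"tz":0,"roll":0},{"tx":0,"ty":0,"tz":0,"roll":0}]'
```

```text
t: 13.3
tool_pos: [0.4906, 0.2284, 0.0265]
tool_rot: [-1.959, -2.446, -0.02]
contact_force: [-5.7, -1.5, 9.2]
opening: 0.0391
grip_force: 41.5
```

```bash
python3 -c "
from h import *
im,W=snap(); s=tr(-.0565,-.033);print(s,top(W,s,.056,0,rad=.03)); go(*s,.0235)"
python3 -m handwheel '[{"tx":0,"ty":0,"tz":0.5,"roll":0},{"tx":0,"ty":0,"tz":0.5,"roll":0},{"tx":0,"ty":0,"tz":0,"roll":0},{"tx":0,"ty":0,"tz":0,"roll":0}]'
```

```text
[0.49073221 0.22789898] (array([0.4893, 0.2342]), 0.0294, np.float64(0.0542), 6311)
t 13.35 pos [0.4906 0.2284 0.0265] ydir 0.2203 open 0.0385 grip 41.5 F [-6.1 -1.8 10.8] q6 0.06
 shift now(tx,ty,tz) [-0.6  0.   3. ]
t: 13.68
tool_pos: [0.4906, 0.2284, 0.0265]
tool_rot: [-1.959, -2.446, -0.019]
contact_force: [-8.2, -3.9, 15.9]
opening: 0.0393
grip_force: 42.1
```

The cap top is at 0.054, so the jar is seated. Release it and go toward the open pot.

```bash
python3 -m handwheel '[{"tx":0,"ty":0,"tz":-1,"roll":0},{"tx":0,"ty":0,"tz":0,"roll":0},{"tx":0,"ty":0,"tz":0,"roll":0},{"tx":0,"ty":0,"tz":0,"roll":0},{"tx":0,"ty":0,"tz":-5,"roll":0},{"tx":0,"ty":0,"tz":-15,"roll":0},{"tx":0,"ty":0,"tz":-30,"roll":0},{"tx":0,"ty":0,"tz":-30,"roll":0},{"tx":0,"ty":0,"tz":-20,"roll":0},{"tx":0,"ty":0,"tz":0,"roll":0},{"tx":0,"ty":0,"tz":0,"roll":0}]' 56 40
python3 -c "
from h import *
im,W=snap(); cv2.imwrite('pics/w3.png',im[:,:,::-1])
for l in((-.0565,.033),(-.0565,-.033)): s=tr(*l);print(s,top(W,s,.054,0,rad=.028))
print(top(W,(.4322,-.0005),.055,0,rad=.04))
go(.4322,-.0005,.127,.2193)"
```

```text
t: 14.6
tool_pos: [0.4912, 0.2272, 0.1265]
tool_rot: [-1.961, -2.448, -0.026]
contact_force: [-1.6, -0.3, -1.1]
opening: 0.0561
grip_force: 0.0
[0.47637414 0.29231828] (array([0.476 , 0.2929]), 0.02, np.float64(0.0542), 2292)
[0.49073221 0.22789898] (array([0.4909, 0.2284]), 0.0201, np.float64(0.0542), 2071)
(array([0., 0.]), 0.0, np.float64(nan), 0)
t 14.65 pos [0.49   0.2268 0.1246] ydir 0.2199 open 0.0563 grip 0.0 F [-0.4 -0.2 -0.6] q6 0.06
 roll 0.0006
 shift now(tx,ty,tz) [-209.2 -106.    -6. ]
 shift after roll [-209.3 -105.9   -2.4]
  return _methods._mean(a, axis=axis, dtype=dtype,
  ret = ret.dtype.type(ret / rcount)
```

View pics/w3.png

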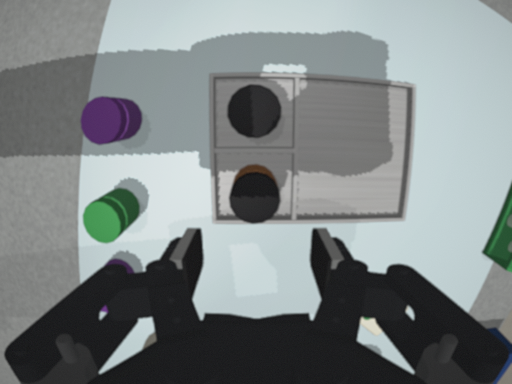

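Both jars are upright and centred, at (254,110) and (254,195). Next is the open pot.

```bash
python3 -m handwheel '[{"tx":-18,"ty":-9,"tz":0,"roll":0},{"tx":-32,"ty":-16,"tz":0,"roll":0},{"tx":-34,"ty":-18,"tz":0,"roll":0},{"tx":-34,"ty":-18,"tz":0,"roll":0},{"tx":-34,"ty":-18,"tz":0,"roll":0},{"tx":-31,"ty":-15,"tz":0,"roll":0},{"tx":-18,"ty":-8,"tz":0,"roll":0},{"tx":-8,"ty":-4,"tz":0,"roll":0},{"tx":0,"ty":0,"tz":0,"roll":0},{"tx":0,"ty":0,"tz":0,"roll":0}]' 85 40
python3 -c "
from h import *
go(.4322,-.0005,.018,.2193)"
```

```text
t: 15.48
tool_pos: [0.4319, 0.0002, 0.1201]
tool_rot: [-1.959, -2.444, -0.021]
contact_force: [0.2, -0.4, -0.2]
opening: 0.085
grip_force: 0.0
t 15.48 pos [4.319e-01 2.000e-04 1.201e-01] ydir 0.2193 open 0.0850 grip 0.0 F [ 0.2 -0.4 -0.2] q6 -0.41
 roll -0.0
 shift now(tx,ty,tz) [ -2.3  -0.3 102.1]
 shift after roll [ -0.8   0.2 102.1]
```

```bash
python3 -m handwheel '[{"tx":-2.3,"ty":-0.3,"tz":20,"roll":0},{"tx":0,"ty":0,"tz":30,"roll":0},{"tx":0,"ty":0,"tz":28,"roll":0},{"tx":0,"ty":0,"tz":16,"roll":0},{"tx":0,"ty":0,"tz":9,"roll":0},{"tx":0,"ty":0,"tz":0,"roll":0},{"tx":0,"ty":0,"tz":0,"roll":0},{"tx":0,"ty":0,"tz":0,"roll":0}]'
python3 -m handwheel '[{"tx":0,"ty":0,"tz":0,"roll":0},{"tx":0,"ty":0,"tz":0,"roll":0},{"tx":0,"ty":0,"tz":0,"roll":0},{"tx":0,"ty":0,"tz":0,"roll":0},{"tx":0,"ty":0,"tz":0,"roll":0},{"tx":0,"ty":0,"tz":0,"roll":0}]' 45 40
python3 -c "
from h import *
go(.4322,-.0005,.016,.2193)"
```

```text
t: 16.15
tool_pos: [0.4342, -0.0007, 0.0194]
tool_rot: [-1.96, -2.449, -0.023]
contact_force: [0.2, -0.4, -0.2]
opening: 0.0851
grip_force: 0.0
t: 16.65
tool_pos: [0.4344, -0.0012, 0.02]
tool_rot: [-1.962, -2.448, -0.024]
contact_force: [-0.5, -0.3, 5.9]
opening: 0.0629
grip_force: 44.4
t 16.65 pos [ 0.4344 -0.0012  0.02  ] ydir 0.2198 open 0.0629 grip 44.4 F [-0.5 -0.3  5.9] q6 -0.41
 roll 0.0005
 shift now(tx,ty,tz) [ 1.1 -2.   4. ]
 shift after roll [ 1.2 -2.   4. ]
```

Held (opening 63 mm). Lift it.

```bash
python3 -m handwheel '[{"tx":0,"ty":0,"tz":-10,"roll":0},{"tx":0,"ty":0,"tz":-25,"roll":0},{"tx":0,"ty":0,"tz":-30,"roll":0},{"tx":0,"ty":0,"tz":-25,"roll":0},{"tx":0,"ty":0,"tz":-10,"roll":0},{"tx":0,"ty":0,"tz":0,"roll":0},{"tx":0,"ty":0,"tz":0,"roll":0}]'
python3 -c "
from h import *
print(tr(.04,0))
go(*tr(.04,0),.12,.2193)"
```

```text
t: 17.23
tool_pos: [0.4324, -0.0025, 0.118]
tool_rot: [-1.96, -2.447, -0.021]
contact_force: [-0.1, 0.1, -1.0]
opening: 0.0633
grip_force: 44.2
[0.577742   0.28110186]
t 17.23 pos [ 0.4324 -0.0025  0.118 ] ydir 0.2199 open 0.0633 grip 44.2 F [-0.1  0.1 -1. ] q6 -0.41
 roll 0.0006
 shift now(tx,ty,tz) [245.  203.7   2.7]
 shift after roll [245.2 203.5  -2. ]
```

```bash
python3 -m handwheel '[{"tx":15,"ty":12.5,"tz":0,"roll":0},{"tx":25,"ty":21,"tz":0,"roll":0},{"tx":27,"ty":22.4,"tz":0,"roll":0},{"tx":27,"ty":22.4,"tz":0,"roll":0},{"tx":27,"ty":22.4,"tz":0,"roll":0},{"tx":27,"ty":22.4,"tz":0,"roll":0},{"tx":27,"ty":22.4,"tz":0,"roll":0},{"tx":27,"ty":22.4,"tz":0,"roll":0},{"tx":24,"ty":20,"tz":0,"roll":0},{"tx":14,"ty":11.5,"tz":0,"roll":0},{"tx":5,"ty":4,"tz":0,"roll":0},{"tx":0,"ty":0,"tz":0,"roll":0}]'
python3 -m handwheel '[{"tx":0,"ty":0,"tz":15,"roll":0},{"tx":0,"ty":0,"tz":25,"roll":0},{"tx":0,"ty":0,"tz":20,"roll":0},{"tx":0,"ty":0,"tz":10,"roll":0},{"tx":0,"ty":0,"tz":0,"roll":0},{"tx":0,"ty":0,"tz":0,"roll":0}]'
python3 -c "
from h import *
go(*tr(.04,0),.024,.2193)"
```

```text
t: 18.23
tool_pos: [0.5764, 0.2815, 0.1198]
tool_rot: [-1.956, -2.446, -0.015]
contact_force: [-0.6, -0.6, -0.5]
opening: 0.063
grip_force: 44.3
t: 18.73
tool_pos: [0.5769, 0.2809, 0.0516]
tool_rot: [-1.96, -2.444, -0.018]
contact_force: [-0.1, 0.1, -0.2]
opening: 0.0633
grip_force: 44.3
t 18.73 pos [0.5769 0.2809 0.0516] ydir 0.2190 open 0.0633 grip 44.3 F [-0.1  0.1 -0.2] q6 0.11
 roll -0.0003
 shift now(tx,ty,tz) [-0.4  0.8 27.6]
 shift after roll [-0.   0.9 27.6]
```

```bash
python3 -m handwheel '[{"tx":0,"ty":0,"tz":8,"roll":0},{"tx":0,"ty":0,"tz":7,"roll":0},{"tx":0,"ty":0,"tz":4,"roll":0},{"tx":0,"ty":0,"tz":2,"roll":0},{"tx":0,"ty":0,"tz":1,"roll":0},{"tx":0,"ty":0,"tz":1,"roll":0},{"tx":0,"ty":0,"tz":1,"roll":0},{"tx":0,"ty":0,"tz":1,"roll":0},{"tx":0,"ty":0,"tz":0,"roll":0},{"tx":0,"ty":0,"tz":0,"roll":0}]'
```

```text
t: 19.57
tool_pos: [0.5779, 0.2825, 0.0279]
tool_rot: [-1.96, -2.446, -0.021]
contact_force: [-0.3, -0.2, -1.1]
opening: 0.0629
grip_force: 44.3
```

```bash
python3 -m handwheel '[{"tx":0,"ty":0,"tz":1,"roll":0},{"tx":0,"ty":0,"tz":1,"roll":0},{"tx":0,"ty":0,"tz":0.5,"roll":0},{"tx":0,"ty":0,"tz":0,"roll":0},{"tx":0,"ty":0,"tz":0,"roll":0}]'
```

```text
t: 19.98
tool_pos: [0.5778, 0.2824, 0.0252]
tool_rot: [-1.96, -2.446, -0.021]
contact_force: [0.5, 0.3, -0.9]
opening: 0.0629
grip_force: 44.3
```

```bash
python3 -m handwheel '[{"tx":0,"ty":0,"tz":0.7,"roll":0},{"tx":0,"ty":0,"tz":0.7,"roll":0},{"tx":0,"ty":0,"tz":0.6,"roll":0},{"tx":0,"ty":0,"tz":0,"roll":0},{"tx":0,"ty":0,"tz":0,"roll":0}]'
```

```text
t: 20.4
tool_pos: [0.578, 0.2825, 0.0241]
tool_rot: [-1.96, -2.446, -0.021]
contact_force: [-2.3, -1.8, 6.2]
opening: 0.0628
grip_force: 44.7
```

```bash
python3 -m handwheel '[{"tx":0,"ty":0,"tz":0,"roll":0},{"tx":0,"ty":0,"tz":0,"roll":0},{"tx":0,"ty":0,"tz":0,"roll":0},{"tx":0,"ty":0,"tz":0,"roll":0},{"tx":0,"ty":0,"tz":-5,"roll":0},{"tx":0,"ty":0,"tz":-15,"roll":0},{"tx":0,"ty":0,"tz":-30,"roll":0},{"tx":0,"ty":0,"tz":-35,"roll":0},{"tx":0,"ty":0,"tz":-35,"roll":0},{"tx":0,"ty":0,"tz":-20,"roll":0},{"tx":0,"ty":0,"tz":0,"roll":0},{"tx":0,"ty":0,"tz":0,"roll":0}]' 84 40
python3 -c "
from h import *
im,W=snap(); cv2.imwrite('pics/w4.png',im[:,:,::-1])
print(top(W,tr(.04,0),.059,0,rad=.045,band=.004))
go(.67,.009,.165,.2193)"
```

```text
t: 21.4
tool_pos: [0.5789, 0.2809, 0.167]
tool_rot: [-1.962, -2.449, -0.029]
contact_force: [0.2, -0.4, -0.1]
opening: 0.0841
grip_force: 0.0
(array([0.578 , 0.2839]), 0.0321, np.float64(0.0589), 1245)
t 21.45 pos [0.5777 0.2804 0.1644] ydir 0.2200 open 0.0840 grip 0.0 F [-0.1 -0.1 -1.7] q6 0.11
 roll 0.0007
 shift now(tx,ty,tz) [-285.    30.9   -4.4]
 shift after roll [-285.    31.1   -0.6]
```

View pics/w4.png

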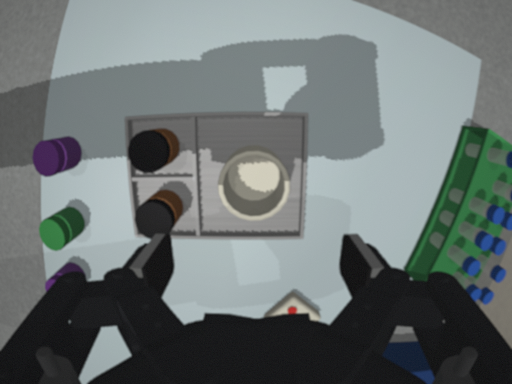

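The open pot is seated at (0.578, 0.2839). I'll pass over the inverted pot to view it.

```bash
python3 -m handwheel '[{"tx":-18,"ty":1,"tz":-2,"roll":0},{"tx":-34,"ty":2,"tz":-2,"roll":0},{"tx":-36,"ty":2,"tz":-2,"roll":0},{"tx":-36,"ty":2,"tz":-2,"roll":0},{"tx":-36,"ty":2,"tz":-2,"roll":0},{"tx":-36,"ty":2,"tz":-2,"roll":0},{"tx":-36,"ty":2,"tz":-2,"roll":0},{"tx":-36,"ty":2,"tz":-2,"roll":0},{"tx":-36,"ty":2,"tz":-2,"roll":0},{"tx":-28,"ty":2,"tz":-2,"roll":0},{"tx":-16,"ty":1,"tz":0,"roll":0},{"tx":0,"ty":0,"tz":0,"roll":0}]'
python3 -m handwheel '[{"tx":0,"ty":0,"tz":0,"roll":0},{"tx":0,"ty":0,"tz":0,"roll":0}]'
python3 -c "
from h import *
im,W=snap(); cv2.imwrite('pics/w5.png',im[:,:,::-1])
print(top(W,(.672,.009),.055,0,rad=.045,band=.004))
go(.672,.009,.02,.2193)"
```

```text
t: 22.45
tool_pos: [0.6725, -0.058, 0.1765]
tool_rot: [-1.963, -2.441, -0.018]
contact_force: [-0.7, 0.6, 0.5]
opening: 0.084
grip_force: 0.0
t: 22.62
tool_pos: [0.6721, -0.0537, 0.1773]
tool_rot: [-1.957, -2.445, -0.02]
contact_force: [1.4, -0.8, -0.3]
opening: 0.0841
grip_force: 0.0
(array([0.6725, 0.0089]), 0.032, np.float64(0.0551), 3785)
t 22.67 pos [ 0.6722 -0.0534  0.1777] ydir 0.2215 open 0.0842 grip 0.0 F [-0.2 -0.2 -0.6] q6 -0.42
 roll 0.0022
 shift now(tx,ty,tz) [ 58.6  12.8 158.7]
 shift after roll [ 61.   13.4 157.7]
```

View pics/w5.png

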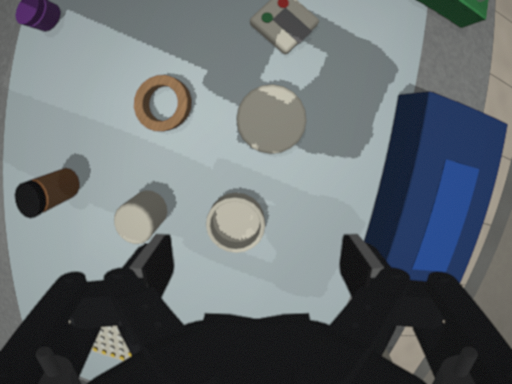

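The inverted pot, at (272,118), has a flat closed top at (0.6725, 0.0089). The dish at (236,222) and the narrow pot at (143,214) are clear of the grasp.

```bash
python3 -m handwheel '[{"tx":18,"ty":4,"tz":0,"roll":0},{"tx":25,"ty":5.4,"tz":10,"roll":0},{"tx":14,"ty":3,"tz":20,"roll":0},{"tx":2,"ty":0.5,"tz":20,"roll":0},{"tx":0,"ty":0,"tz":10,"roll":0},{"tx":0,"ty":0,"tz":0,"roll":0},{"tx":0,"ty":0,"tz":0,"roll":0},{"tx":0,"ty":0,"tz":0,"roll":0}]'
python3 -c "
from h import *
go(.6725,.0089,.020,.2193)"
```

```text
t: 23.33
tool_pos: [0.6735, 0.0061, 0.1209]
tool_rot: [-1.961, -2.448, -0.023]
contact_force: [0.5, 0.2, 0.2]
opening: 0.0839
grip_force: 0.0
t 23.33 pos [0.6735 0.0061 0.1209] ydir 0.2199 open 0.0839 grip 0.0 F [0.5 0.2 0.2] q6 -0.33
 roll 0.0006
 shift now(tx,ty,tz) [  1.7  -1.1 100.9]
 shift after roll [  3.   -0.3 100.9]
```

```bash
python3 -m handwheel '[{"tx":1.7,"ty":-1.1,"tz":20,"roll":0},{"tx":0,"ty":0,"tz":30,"roll":0},{"tx":0,"ty":0,"tz":28,"roll":0},{"tx":0,"ty":0,"tz":15,"roll":0},{"tx":0,"ty":0,"tz":8,"roll":0},{"tx":0,"ty":0,"tz":0,"roll":0},{"tx":0,"ty":0,"tz":0,"roll":0},{"tx":0,"ty":0,"tz":0,"roll":0}]'
python3 -c "
from h import *
go(.6725,.0089,.020,.2193)"
```

```text
t: 24.0
tool_pos: [0.6734, 0.0088, 0.0209]
tool_rot: [-1.962, -2.449, -0.024]
contact_force: [-0.2, 0.8, -0.1]
opening: 0.084
grip_force: 0.0
t 24.00 pos [0.6734 0.0088 0.0209] ydir 0.2198 open 0.0840 grip 0.0 F [-0.2  0.8 -0.1] q6 -0.33
 roll 0.0005
 shift now(tx,ty,tz) [ 0.3 -0.9  0.9]
 shift after roll [ 0.3 -0.9  0.9]
```

```bash
python3 -m handwheel '[{"tx":0,"ty":0,"tz":0,"roll":0},{"tx":0,"ty":0,"tz":0,"roll":0},{"tx":0,"ty":0,"tz":0,"roll":0},{"tx":0,"ty":0,"tz":0,"roll":0},{"tx":0,"ty":0,"tz":0,"roll":0},{"tx":0,"ty":0,"tz":0,"roll":0}]' 45 40
python3 -m handwheel '[{"tx":0,"ty":0,"tz":-10,"roll":0},{"tx":0,"ty":0,"tz":-25,"roll":0},{"tx":0,"ty":0,"tz":-35,"roll":0},{"tx":0,"ty":0,"tz":-35,"roll":0},{"tx":0,"ty":0,"tz":-25,"roll":0},{"tx":0,"ty":0,"tz":-10,"roll":0},{"tx":0,"ty":0,"tz":0,"roll":0},{"tx":0,"ty":0,"tz":0,"roll":0}]'
python3 -c "
from h import *
go(.578,.2839,.16,.2193)"
```

```text
t: 24.5
tool_pos: [0.6734, 0.0089, 0.0211]
tool_rot: [-1.962, -2.449, -0.024]
contact_force: [-0.1, 0.1, 6.2]
opening: 0.0637
grip_force: 44.5
t: 25.17
tool_pos: [0.6708, 0.007, 0.1579]
tool_rot: [-1.959, -2.446, -0.021]
contact_force: [-0.1, -0.2, -1.4]
opening: 0.0636
grip_force: 44.3
t 25.17 pos [0.6708 0.007  0.1579] ydir 0.2200 open 0.0636 grip 44.3 F [-0.1 -0.2 -1.4] q6 -0.33
 roll 0.0007
 shift now(tx,ty,tz) [290.4 -30.2   1.8]
 shift after roll [290.4 -30.4  -2.1]
```

```bash
python3 -m handwheel '[{"tx":15,"ty":-1.5,"tz":0,"roll":0},{"tx":27,"ty":-3,"tz":0,"roll":0},{"tx":33,"ty":-3.5,"tz":0,"roll":0},{"tx":35,"ty":-3.7,"tz":0,"roll":0},{"tx":35,"ty":-3.7,"tz":0,"roll":0},{"tx":35,"ty":-3.7,"tz":0,"roll":0},{"tx":35,"ty":-3.7,"tz":0,"roll":0},{"tx":33,"ty":-3.4,"tz":0,"roll":0},{"tx":24,"ty":-2.5,"tz":0,"roll":0},{"tx":13,"ty":-1.5,"tz":0,"roll":0},{"tx":5,"ty":0,"tz":0,"roll":0},{"tx":0,"ty":0,"tz":0,"roll":0}]'
python3 -m handwheel '[{"tx":0,"ty":0,"tz":10,"roll":0},{"tx":0,"ty":0,"tz":20,"roll":0},{"tx":0,"ty":0,"tz":12,"roll":0},{"tx":0,"ty":0,"tz":6,"roll":0},{"tx":0,"ty":0,"tz":0,"roll":0},{"tx":0,"ty":0,"tz":0,"roll":0},{"tx":0,"ty":0,"tz":0,"roll":0}]'
python3 -c "
from h import *
im,W=snap(); cv2.imwrite('pics/w6.png',im[:,:,::-1])
go(.578,.2839,.081,.2193)"
```

```text
t: 26.17
tool_pos: [0.5772, 0.2839, 0.1605]
tool_rot: [-1.957, -2.447, -0.017]
contact_force: [-0.6, -0.5, -0.4]
opening: 0.0636
grip_force: 44.3
t: 26.75
tool_pos: [0.5793, 0.2839, 0.1152]
tool_rot: [-1.961, -2.446, -0.023]
contact_force: [-0.4, 0.2, -0.1]
opening: 0.0634
grip_force: 44.3
t 26.80 pos [0.5795 0.2841 0.1156] ydir 0.2196 open 0.0638 grip 44.3 F [ 0.4  0.8 -1.1] q6 0.11
 roll 0.0003
 shift now(tx,ty,tz) [-0.4 -1.7 34.5]
 shift after roll [ 0.1 -1.5 34.6]
```

View pics/w6.png

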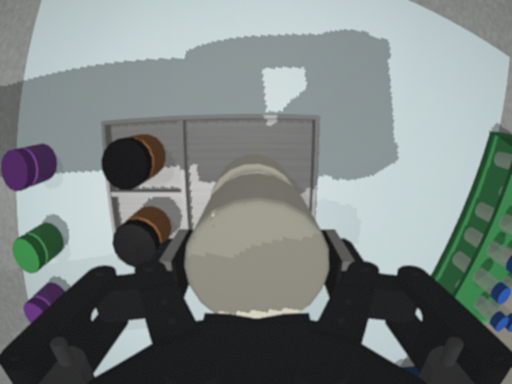

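The held pot sits above the lower pot, whose rim shows at about (255,165). Descend.

```bash
python3 -m handwheel '[{"tx":-0.4,"ty":-1.7,"tz":8,"roll":0},{"tx":0,"ty":0,"tz":9,"roll":0},{"tx":0,"ty":0,"tz":6,"roll":0},{"tx":0,"ty":0,"tz":4,"roll":0},{"tx":0,"ty":0,"tz":2,"roll":0},{"tx":0,"ty":0,"tz":0,"roll":0},{"tx":0,"ty":0,"tz":0,"roll":0},{"tx":0,"ty":0,"tz":0,"roll":0}]'
python3 -c "
from h import *
go(.578,.2839,.081,.2193)"
```

```text
t: 27.47
tool_pos: [0.5774, 0.2839, 0.0857]
tool_rot: [-1.96, -2.447, -0.022]
contact_force: [-0.5, -1.1, -1.2]
opening: 0.0636
grip_force: 44.3
t 27.47 pos [0.5774 0.2839 0.0857] ydir 0.2199 open 0.0636 grip 44.3 F [-0.5 -1.1 -1.2] q6 0.11
 roll 0.0006
 shift now(tx,ty,tz) [-0.2  0.6  4.7]
 shift after roll [-0.1  0.6  4.7]
```

```bash
python3 -m handwheel '[{"tx":0,"ty":0.5,"tz":1,"roll":0},{"tx":0,"ty":0,"tz":1,"roll":0},{"tx":0,"ty":0,"tz":0.7,"roll":0},{"tx":0,"ty":0,"tz":0.5,"roll":0},{"tx":0,"ty":0,"tz":0.5,"roll":0},{"tx":0,"ty":0,"tz":0,"roll":0},{"tx":0,"ty":0,"tz":0,"roll":0}]'
```

```text
t: 28.05
tool_pos: [0.5776, 0.2839, 0.0816]
tool_rot: [-1.96, -2.446, -0.021]
contact_force: [-0.2, 0.6, -0.2]
opening: 0.064
grip_force: 44.3
```

```bash
python3 -m handwheel '[{"tx":0,"ty":0,"tz":0.5,"roll":0},{"tx":0,"ty":0,"tz":0.5,"roll":0},{"tx":0,"ty":0,"tz":0.4,"roll":0},{"tx":0,"ty":0,"tz":0,"roll":0},{"tx":0,"ty":0,"tz":0,"roll":0}]'
```

```text
t: 28.47
tool_pos: [0.5776, 0.284, 0.0802]
tool_rot: [-1.96, -2.446, -0.021]
contact_force: [0.0, -0.6, -0.9]
opening: 0.0642
grip_force: 44.3
```

```bash
python3 -m handwheel '[{"tx":0,"ty":0,"tz":0.5,"roll":0},{"tx":0,"ty":0,"tz":0.5,"roll":0},{"tx":0,"ty":0,"tz":0.2,"roll":0},{"tx":0,"ty":0,"tz":0,"roll":0},{"tx":0,"ty":0,"tz":0,"roll":0}]'
```

```text
t: 28.88
tool_pos: [0.5778, 0.2841, 0.0801]
tool_rot: [-1.96, -2.447, -0.021]
contact_force: [-1.8, -0.2, 5.6]
opening: 0.0641
grip_force: 44.8
```

Contact on the rim. Release slowly, then rise.

```bash
python3 -m handwheel '[{"tx":0,"ty":0,"tz":0,"roll":0},{"tx":0,"ty":0,"tz":0,"roll":0},{"tx":0,"ty":0,"tz":0,"roll":0}]' 68 20
python3 -m handwheel '[{"tx":0,"ty":0,"tz":0,"roll":0},{"tx":0,"ty":0,"tz":0,"roll":0},{"tx":0,"ty":0,"tz":0,"roll":0},{"tx":0,"ty":0,"tz":0,"roll":0},{"tx":0,"ty":0,"tz":-5,"roll":0},{"tx":0,"ty":0,"tz":-15,"roll":0},{"tx":0,"ty":0,"tz":-30,"roll":0},{"tx":0,"ty":0,"tz":-35,"roll":0},{"tx":0,"ty":0,"tz":-35,"roll":0},{"tx":0,"ty":0,"tz":-10,"roll":0},{"tx":0,"ty":0,"tz":0,"roll":0},{"tx":0,"ty":0,"tz":0,"roll":0}]' 84
python3 - <<'E'
from h import *
im,W=snap()
print(top(W,(.578,.2839),.114,0,rad=.045))
for l in((-.0565,.033),(-.0565,-.033)): s=tr(*l);print(s,top(W,s,.054,0,rad=.028))
im,d=optics.get_image("side");cv2.imwrite("pics/side2.png",im[:,:,::-1]);S=cloud("side",d)
print(top(S,(.578,.2839),.114,0,rad=.045))
p=S.reshape(-1,3);p=p[(np.hypot(*(p[:,:2]-[.576,.283]).T)<.045)&(p[:,2]>.02)]
for z in(.03,.045,.055,.063,.075,.095,.11):
    q=p[abs(p[:,2]-z)<.004,:2]; print(z,np.round(circ(q,.032).x,4),len(q))
im,d=optics.get_image("scene");S=cloud("scene",d)
for n,s,h in(("tall",(.443,-.1126),.085),("narrow",(.5616,-.119),.055)):print(n,top(S,s,h,0,rad=.035))
go(.5,.2,.2)
E
```

```text
t: 29.13
tool_pos: [0.5775, 0.2839, 0.0787]
tool_rot: [-1.96, -2.446, -0.021]
contact_force: [-0.8, -0.5, -0.4]
opening: 0.0682
grip_force: 0.0
t: 30.13
tool_pos: [0.5776, 0.2822, 0.2103]
tool_rot: [-1.96, -2.447, -0.024]
contact_force: [-0.8, -1.5, -0.2]
opening: 0.0839
grip_force: 0.0
(array([0.5778, 0.2848]), 0.032, np.float64(0.1141), 4304)
[0.47637414 0.29231828] (array([0.4761, 0.2931]), 0.0201, np.float64(0.0541), 1072)
[0.49073221 0.22789898] (array([0.491 , 0.2286]), 0.0205, np.float64(0.0541), 963)
(array([0.5758, 0.2836]), 0.0335, np.float64(0.1127), 244)
0.03 [0.5484 0.234 ] 43
0.045 [0.5448 0.2359] 42
0.055 [0.5495 0.2337] 49
0.063 [0.5467 0.2393] 44
0.075 [0.546  0.2381] 44
0.095 [0.542  0.2382] 46
0.11 [0.5778 0.2854] 217
tall (array([ 0.4437, -0.1126]), 0.0206, np.float64(0.0832), 146)
narrow (array([ 0.5629, -0.1195]), 0.0233, np.float64(0.0533), 242)
t 30.28 pos [0.5759 0.2816 0.2062] ydir 0.2200 open 0.0837 grip 0.0 F [0.3 0.3 0.1] q6 0.11
 shift now(tx,ty,tz) [-63.1 -91.9   5.2]
```

View pics/side2.png

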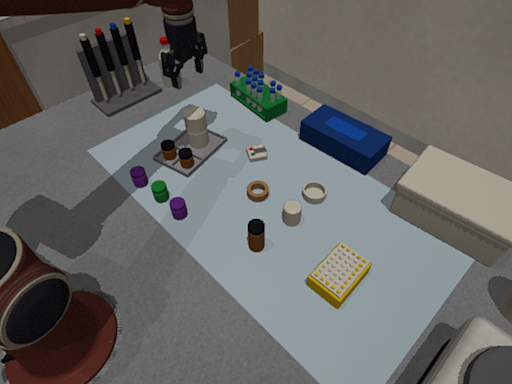

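The stack is at (197,128) with its top at z = 0.114, and the upper pot is within about 1 mm of the lower pot's centre. Both jars stand in the tray, the lookalikes have not moved, and the gripper is clear.

```bash
python3 -c "
from station import ctrl
print(ctrl.finish_job())"
```

```text
the job is handed in; nothing more can be done
None
```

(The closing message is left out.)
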